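# Show the edge of a brass blank on a stall ledge

### The job

The brass blank lies askew on the low display ledge. With the fingertips only, push it (do not pick it up) so that its long side lies straight along the ledge's back rail, and push it along the ledge to the end it is already nearer to until about a third of its length sticks out past that end, so a customer can see and take its edge. It must stay flat on the ledge, and everything else stays where it stands.

Things in the scene. Friction and masses are not known exactly. Their poses are not given: they have to be found in the camera images.
- ledge: Fixed dark wooden display ledge on the table: a block 160 mm deep (its x), 500 mm long (its y), its flat top 40 mm above the table. Along its far long side (+x) runs a back rail 14 mm thick whose inner face is at x = +80 mm and whose top is 18 mm above the ledge's top. The front side (-x, at x = -80 mm) and both ends (y = +250 and y = -250 mm) are open. Origin: centre of the block's underside, on the table; z up. It stands turned by up to about 10 degrees.
- blank: Loose flat brass plate, bare rectangle, 90 mm wide (its x), 140 mm long (its y), 6 mm thick, about 0.55 kg, lying on the ledge, either in its left or its right half, some 20 to 40 mm away from touching the rail and up to about 7 degrees out of line. Origin: centre of its underside. It slides with ordinary friction (a few newtons).
- bowl: Small round brass bowl, 68 mm across, 34 mm tall, on the other half of the ledge. Origin: centre of its underside. Leave it alone.
- weight: Small brass weight with a knob, 36 mm across, 48 mm tall, on the table in front of the ledge. Origin: centre of its underside. Leave it alone.
- cup: Blue ceramic cup, 60 mm across, 55 mm tall, on the table behind the ledge. Origin: centre of its underside. Leave it alone.
- stamp: Wooden hand stamp, 32 mm square, 63 mm tall, on the table behind the ledge. Origin: centre of its underside. Leave it alone.
- gourd: Double-bellied wooden gourd, 80 mm across, 125 mm tall, on the table at the left side. Origin: centre of its underside. Leave it alone.
- jar: White ceramic jar with brass lid, 60 mm across, 75 mm tall, on the table at the right side. Origin: centre of its underside. Leave it alone.
- carton: Red box 70 x 100 mm, 45 mm tall, on the table at the right side. Origin: centre of its underside. Leave it alone.
Mind the look-alikes: they are no part of the job. Several things have the shape of the blank; the one meant has the colours described above.

How it is judged:
By the outcome, as a careful person would: the job done as asked, in the order asked, and still so for the second after the job is handed in, with the robot touching nothing.
It also fails if it takes over 54 s, if anything falls off the work surface, if the arm or the gripper's body presses on something with over 40 N, if the wrist force passes 120 N, or if a joint passes its speed limit or range.

### The arm

A 6-joint arm with a two-finger parallel gripper is mounted at the origin on the work surface. World frame = base frame: x ahead of the robot, y to its left, z up, the work surface at z = 0. Lengths are in mm, angles in rad, forces in N, time in s.
With the tool pointing down it reaches from about 375 to 900 mm from the base axis. Payload 3.1 kg.
Tool frame: the origin (TCP) lies on the centre line of the jaws, within the pads' length; the fingertips stand 11 mm ahead of it and the grasp point (between the pads) lies 8 mm behind it (tcp_to_tips is the distance from the TCP to the fingertips, in mm); z points along the fingers, y is the direction in which the jaws open and shut (so a half turn about z gives the same grasp; the last joint's range is limited). The gripper opens to 85 mm and grips with 20 to 120 N. Pads are 22 mm wide; open, the fingers measure 114 mm over their backs; the gripper's body (76 mm by 85 mm) begins 54 mm behind the grasp point. The pads swing forward as they close: fully open they stand 13 mm farther back than shut.
Start: joints at [0.972, 0.527, 1.433, -0, 1.181, -0.178], TCP at [255.265, 570.471, 242.31] pointing down, gripper open.
Joint ranges: [-3.08, 3.08], [-0.75, 2.2], [0.22, 2.44], [-1.43, 4.57], [0, 2.65], [-2.85, 2.85]. Speed limits (rad/s): [2.79, 2.79, 3.14, 3.14, 3.14, 3.14].

### API

Orientations are given as [roll, pitch, yaw] about the fixed x, y, z axes, in that order (R = Rz(yaw) Ry(pitch) Rx(roll)).
In Python, from bench import get_obs, camera, close_job, tcp_to_tips gives the robot as it stands.
- The arm moves only by the tool play_rows, never from a script. Its argument "deltas" is a list of rows, each an object with "offset": the shift along the tool's x, y, z in cm, a list of three; "delta_rot": the turn, a rotation vector about the tool's x, y, z in degrees, a list of three; "gripper": the gripper command: -1 is shut, 1 is fully open, values between are in proportion. In form: [{"offset": [tx, ty, tz], "delta_rot": [rx, ry, rz], "gripper": gripper}, ...]. A call has 1 to 10 rows; each row shifts and turns the commanded pose from where the row before left it, along the tool's axes as they then stand; what a row does not reach is not made up. A row lasts 1/10 s, in which the tool goes at most 50 mm and 8.59 degrees, less where a joint would pass 70% of its speed; a pose out of reach is approached as far as the arm can. A call with a gripper value outside its range is refused whole. The fingers move at their own pace and stop on an object; "squeeze" is the grip in N (left out, the last holds). Time passes only in rows, so rows that do not move let the fingers close. It gives the time, the measured TCP pose, the force and the opening at its end, in the units of the state.
- get_obs(): the state, without advancing time (a new reading comes with each control period).
- camera(name): name is "scene" or "top" or "wrist"; returns a dict with "color" (420x560x3 uint8, red, green, blue), "depth" (420x560 float32, mm along the optical axis (not along the pixel's ray), 0 where there is no reading), "K" (3x3 intrinsics, pixels), "D" ([k1, k2, p1, p2, k3] as OpenCV has them; the pictures are not rectified), "T" (4x4, takes a point from camera to world coordinates); the wrist camera has in their place "tool_from_camera" (4x4, takes a point from camera to tool coordinates, whose origin is the TCP and whose axes are the flange's). Camera axes: x right, y up, looking along -z (the intrinsics and any distortion apply to the point x, -y, -z); pixel columns grow to the right and rows downward; lengths in mm; the calibration is good to about 2 mm. A picture is of the moment at which its call begins: read the wrist's pose just before it.
- close_job(): hands the job in, once; it reports no verdict.
The state is a dict: "clock": time; "q": joint angles; "joint_velocities": joint speeds; "tau": joint torques, N m; "ee_pos": TCP position; "eef_rot": TCP orientation; "wrist_force": force on the tool from outside, world axes, zero at the start; "torque": the same for the moment, N m; "gripper_width": finger opening in mm.
Only numpy, scipy, OpenCV 4.12 (cv2) and the standard library are available. Lean on these libraries where they do the work, as an engineer would, in place of code of your own. Each camera call takes 0.05 s, during which the arm holds its last target.

## Working session

There is one attempt and no reset: what is moved stays moved. The work goes in short steps, Python scripts to look and compute and a tool call to move; the robot and the scene stay as the last step left them, time stands still between calls to the robot, and variables do not carry over. Pictures are saved under pics/ and viewed, and the job is handed in when it is done.

Besides the shell and the picture viewer there is one more tool, called after ">>>" by a JSON object that holds its "name" and its "arguments", one argument or row to a line. play_rows: Moves the arm, as the interface text tells. Its arguments: {"type":"object","properties":{"deltas":{"type":"array"},"squeeze":{"type":"number"}},"required":["deltas"]}

```bash
mkdir -p pics; ls
python3 - <<'E'
from bench import *
import cv2,numpy as np
print(get_obs(), tcp_to_tips)
for n in("scene","top"):
    c=camera(n); np.savez(""+n+".npz",**c)
    cv2.imwrite(f"pics/{n}0.png",c["color"][:,:,::-1]); print(n,c["K"],c["D"],c["T"])
E
```

```text
pics
{'clock': 0.0, 'q': array([ 9.71484180e-01,  5.28483129e-01,  1.43391904e+00,  2.05003103e-05,
        1.18137940e+00, -1.78507846e-01]), 'joint_velocities': array([ 6.91173214e-04, -2.13209074e-03,  1.03601193e-03,  1.11841551e-03,
       -7.39575315e-04, -1.65892874e-05]), 'tau': array([ 1.43059115e-03, -4.42354989e+01, -1.78024471e+01, -1.32986656e-04,
        8.38312990e-03,  1.62731942e-05]), 'ee_pos': array([254.88320857, 569.9042922 , 241.31784159]), 'eef_rot': array([-3.13944188e+00, -4.07314051e-04,  2.72078011e+00]), 'wrist_force': array([0.25351237, 0.2259482 , 0.88526023]), 'torque': array([-0.04560182, -0.00568317,  0.01253239]), 'gripper_width': 85.63252158109658} 11.0
scene [[499.03505863   0.         280.97610732]
 [  0.         499.03505863 208.71148165]
 [  0.           0.           1.        ]] [-0.06243604  0.          0.          0.          0.        ] [[-4.28458576e-01 -5.83332451e-01  6.90033696e-01  1.49903601e+03]
 [ 9.03532277e-01 -2.82734758e-01  3.22010062e-01  4.25967456e+02]
 [ 7.25759130e-03  7.61435689e-01  6.48199829e-01  9.66640898e+02]
 [ 0.00000000e+00  0.00000000e+00  0.00000000e+00  1.00000000e+00]]
top [[428.45591439   0.         282.39709142]
 [  0.         428.45591439 204.51068806]
 [  0.           0.           1.        ]] [0.00237854 0.         0.         0.         0.        ] [[-1.01679272e-02  9.97649540e-01 -6.77643665e-02  4.08899029e+02]
 [-9.99945865e-01 -1.02942339e-02 -1.51496987e-03 -9.12720578e+00]
 [-2.20899123e-03  6.77452940e-02  9.97700203e-01  1.48693247e+03]
 [ 0.00000000e+00  0.00000000e+00  0.00000000e+00  1.00000000e+00]]
```

View pics/scene0.png

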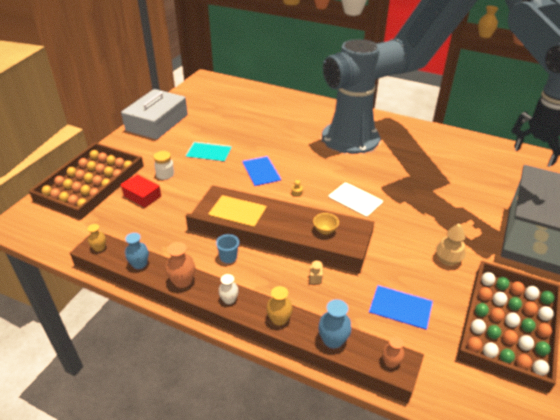

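View pics/top0.png

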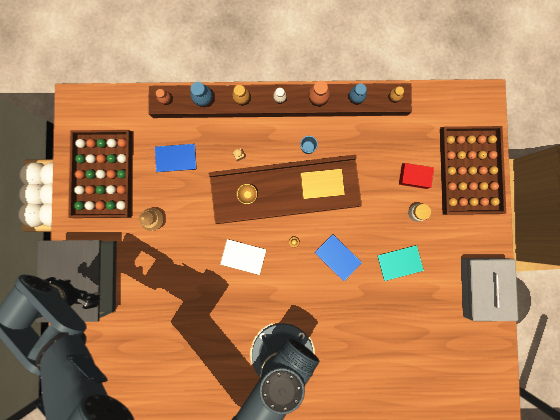

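The top view shows the ledge at about (210-360, 157-222), turned a few degrees. The yellow blank is at (323, 184) in its right (-y) half and the bowl is at (247, 193). The nearer end is the right one, -y. Next I'll measure.

```bash
cat > h.py <<'E'
import cv2,numpy as np
from bench import *
def ray(c,uv,z,T=None):
    T=c["T"] if T is None else T
    uv=np.asarray(uv,float).reshape(-1,1,2)
    n=cv2.undistortPoints(uv,c["K"],c["D"]).reshape(-1,2)
    d=np.c_[n[:,0],-n[:,1],-np.ones(len(n))]@T[:3,:3].T
    o=T[:3,3]; return o+d*((z-o[2])/d[:,2])[:,None]
def proj(c,P):
    T=np.linalg.inv(c["T"]);p=np.asarray(P,float).reshape(-1,3)@T[:3,:3].T+T[:3,3]
    p=p*[1,-1,-1]; return cv2.projectPoints(p.reshape(-1,1,3),np.zeros(3),np.zeros(3),c["K"],np.array(c["D"]))[0].reshape(-1,2)
def blankmask(c):
    h=cv2.cvtColor(c["color"],cv2.COLOR_RGB2HSV)
    m=cv2.inRange(h,(20,120,120),(34,255,255))
    return m
def blobs(m,amin):
    cs,_=cv2.findContours(m,cv2.RETR_EXTERNAL,cv2.CHAIN_APPROX_NONE)
    return [k for k in cs if cv2.contourArea(k)>amin]
def fitrect(c,z,k,T=None):
    P=ray(c,k.reshape(-1,2),z,T)
    (cx,cy),(w,h),a=cv2.minAreaRect(P[:,:2].astype(np.float32))
    b=cv2.boxPoints(((cx,cy),(w,h),a))
    e=b[1]-b[0] if np.linalg.norm(b[1]-b[0])>np.linalg.norm(b[2]-b[1]) else b[2]-b[1]
    if e[1]<0:e=-e
    yaw=np.degrees(np.arctan2(-e[0],e[1])) # yaw of frame whose y is along e
    return (cx,cy),(w,h),yaw,b
E
python3 - <<'E'
from h import *
for n in("top","scene"):
    c=dict(np.load(n+".npz"))
    for k in blobs(blankmask(c),250):
        print(n,cv2.boundingRect(k),cv2.contourArea(k),fitrect(c,46,k)[:3])
    h=cv2.cvtColor(c["color"],cv2.COLOR_RGB2HSV)
    print(h[[190,170,215,160],[290,290,290,330]] if n=="top" else "")
    print([h[y,x] for x,y in ((225,190),(300,200),(335,158))])
    im=cv2.resize(c["color"][130:245,190:380] if n=="top" else c["color"][170:280,170:390],None,fx=4 if n=="top" else 3.6,fy=4 if n=="top" else 3.6,interpolation=cv2.INTER_CUBIC)
    cv2.imwrite(f"pics/{n}z.png",im[:,:,::-1])
E
```

```text
top (301, 169, 43, 30) 995.5 ((577.2879028320312, -142.70932006835938), (88.26686096191406, 138.43896484375), np.float32(5.1487303))
[[ 10 177 115]
 [ 10 176 120]
 [ 12 177 186]
 [ 10 178 122]]
[array([ 11, 177, 130], dtype=uint8), array([ 10, 180, 132], dtype=uint8), array([ 11, 182, 115], dtype=uint8)]
scene (210, 196, 55, 30) 924.0 ((577.0648803710938, -141.0767822265625), (88.98191833496094, 138.67823791503906), np.float32(5.3058343))
scene (0, 126, 80, 58) 562.0 ((610.7418212890625, -883.5601196289062), (350.3726501464844, 60.50185012817383), np.float32(-89.67743))
scene (0, 42, 40, 29) 550.0 ((32.19584655761719, -1606.2476806640625), (350.03375244140625, 174.57791137695312), np.float32(-40.423836))

[array([ 11, 175, 168], dtype=uint8), array([ 17, 153, 253], dtype=uint8), array([ 15, 163, 250], dtype=uint8)]
```

View pics/topz.png

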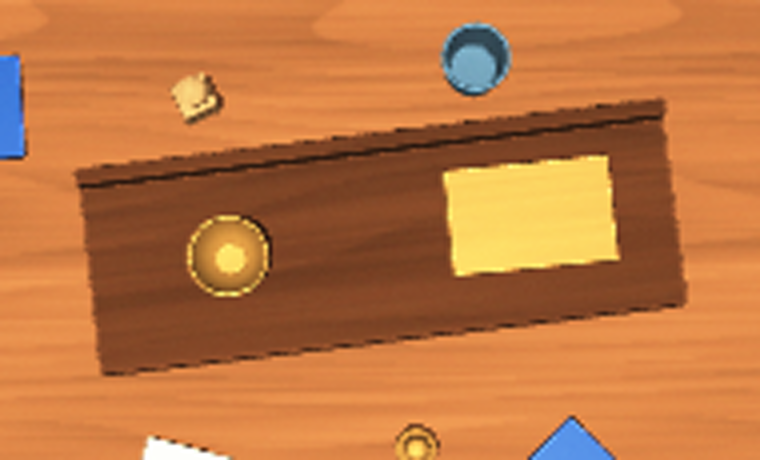

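View pics/scenez.png

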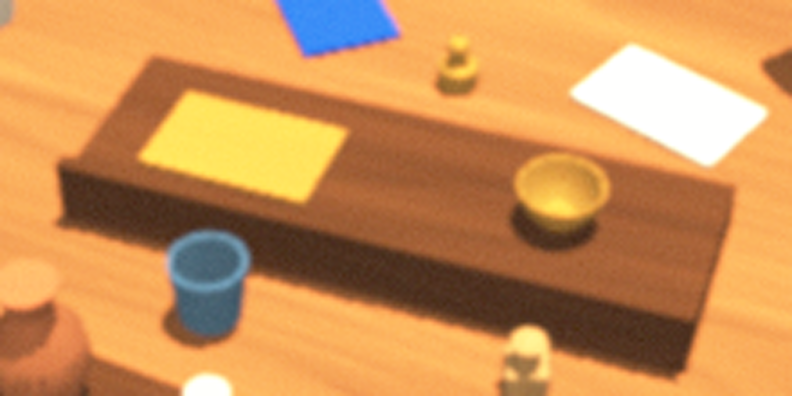

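The front edge of the ledge is clear in the zoom, from (103,375) to (686,303). I'll fit the ledge lines from a mask.

```bash
cat >> h.py <<'E'
def ledge(c):
    """front-edge line + right end + rail from top view"""
    h=cv2.cvtColor(c["color"],cv2.COLOR_RGB2HSV)
    m=cv2.inRange(h,(0,100,20),(16,255,160)); m|=blankmask(c)
    R=np.zeros_like(m);R[140:240,195:380]=255;m&=R
    m=cv2.morphologyEx(m,cv2.MORPH_CLOSE,np.ones((7,7)))
    m=cv2.morphologyEx(m,cv2.MORPH_OPEN,np.ones((5,5)))
    k=max(blobs(m,500),key=cv2.contourArea)
    return m,k
E
python3 - <<'E'
from h import *
c=dict(np.load("top.npz")); m,k=ledge(c)
im=c["color"][130:245,190:380].copy(); 
cv2.drawContours(im,[k-np.array([[190,130]])],-1,(0,255,0),1)
cv2.imwrite("pics/lm.png",cv2.resize(im,None,fx=4,fy=4,interpolation=0)[:,:,::-1])
k=k.reshape(-1,2).astype(float)
def line(P):
    vx,vy,x,y=cv2.fitLine(P[:,:2].astype(np.float32),cv2.DIST_HUBER,0,.01,.01).ravel(); return np.array([vx,vy]),np.array([x,y])
F=[p for p in k if 222<p[0]<352 and p[1]>195]; B=[p for p in k if 218<p[0]<348 and p[1]<180]
Rr=[p for p in k if p[0]>350 and 170<p[1]<198]; L=[p for p in k if p[0]<220 and 180<p[1]<216]
out={}
for n,S,z,o in(("F",F,40,(0,.5)),("B",B,58,(0,-.5)),("R",Rr,40,(.5,0)),("L",L,40,(-.5,0))):
    P=ray(c,np.array(S)+o,z); d,q=line(P); out[n]=(d,q)
    d=d*np.sign(d[1] if n in"FB" else d[0])
    print(n,len(S),"yaw",np.degrees(np.arctan2(-d[0],d[1]) if n in "FB" else np.arctan2(d[1],d[0])),q)
yaw=np.radians(6.9)
E
```

```text
F 129 yaw 6.368015 [470.81488  -22.301088]
B 141 yaw 6.491512 [646.6665    -4.751092]
R 27 yaw 6.453621 [ 574.18945 -266.72604]
L 35 yaw 6.4757676 [531.16846 232.02832]
```

View pics/lm.png

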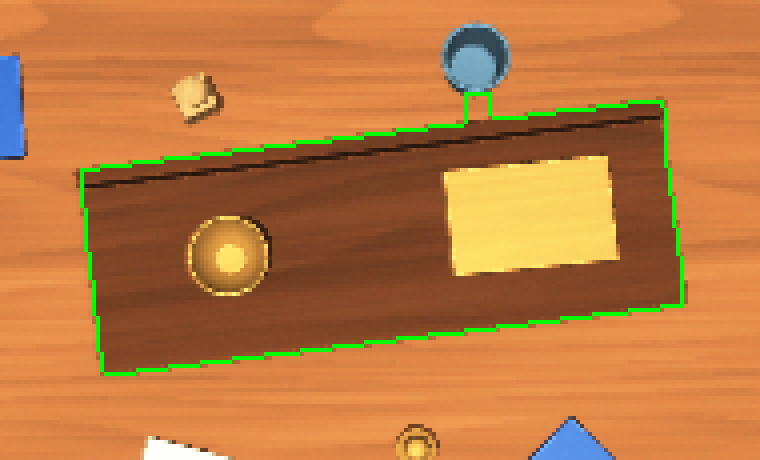

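Measured in the ledge frame:
- **Ledge:** yaw is about 6.45° and the centre is about (552, -17). The two end lines agree, and the front and rail lines agree within 3 mm.
- **Blank:** it sits at about (+11, -127) and is turned about -1.2° against the ledge. That leaves 24 mm to the rail and 100 mm to slide.

First I'll line the tool up with the ledge (tool x = -ledge x, tool y = +ledge y) and travel high.

>>> {"name": "play_rows", "arguments": {
  "deltas": [
    {"offset": [0,0,0],"delta_rot": [0,0,-7.64],"gripper": 1},
    {"offset": [0,0,0],"delta_rot": [0,0,-7.64],"gripper": 1},
    {"offset": [0,0,0],"delta_rot": [0,0,-7.64],"gripper": 1},
    {"offset": [0,0,0],"delta_rot": [0,0,-7.64],"gripper": 1},
    {"offset": [-0.94,-4.13,0],"delta_rot": [0,0,0],"gripper": 1},
    {"offset": [-0.94,-4.13,0],"delta_rot": [0,0,0],"gripper": 1},
    {"offset": [-0.94,-4.13,0],"delta_rot": [0,0,0],"gripper": 1},
    {"offset": [-0.94,-4.13,0],"delta_rot": [0,0,0],"gripper": 1},
    {"offset": [-0.94,-4.13,0],"delta_rot": [0,0,0],"gripper": 1},
    {"offset": [-0.94,-4.13,0],"delta_rot": [0,0,0],"gripper": 1}
  ]
}}

```text
clock: 1.1
ee_pos: [339.2, 328.9, 242.1]
eef_rot: [-3.141, -0.0, -3.029]
wrist_force: [0.5, -0.2, -0.1]
gripper_width: 85.0
```

>>> {"name": "play_rows", "arguments": {
  "deltas": [
    {"offset": [-0.94,-4.13,0],"delta_rot": [0,0,0],"gripper": 1},
    {"offset": [-0.94,-4.13,0],"delta_rot": [0,0,0],"gripper": 1},
    {"offset": [-0.94,-4.13,0],"delta_rot": [0,0,0],"gripper": 1},
    {"offset": [-0.94,-4.13,0],"delta_rot": [0,0,0],"gripper": 1},
    {"offset": [-0.94,-4.13,0],"delta_rot": [0,0,0],"gripper": 1},
    {"offset": [-0.94,-4.13,0],"delta_rot": [0,0,0],"gripper": 1},
    {"offset": [-0.94,-4.13,0],"delta_rot": [0,0,0],"gripper": 1},
    {"offset": [-0.94,-4.13,0],"delta_rot": [0,0,0],"gripper": 1},
    {"offset": [-0.94,-4.13,0],"delta_rot": [0,0,0],"gripper": 1},
    {"offset": [-0.94,-4.13,0],"delta_rot": [0,0,0],"gripper": 1}
  ]
}}

```text
clock: 2.1
ee_pos: [479.0, -71.0, 242.1]
eef_rot: [3.141, -0.0, -3.03]
wrist_force: [0.4, -0.4, -0.3]
gripper_width: 85.3
```

>>> {"name": "play_rows", "arguments": {
  "deltas": [
    {"offset": [-0.94,-4.13,0],"delta_rot": [0,0,0],"gripper": 1},
    {"offset": [-0.94,-4.13,0],"delta_rot": [0,0,0],"gripper": 1},
    {"offset": [0,0,0],"delta_rot": [0,0,0],"gripper": 1},
    {"offset": [0,0,0],"delta_rot": [0,0,0],"gripper": 1}
  ]
}}

```text
clock: 2.5
ee_pos: [506.5, -149.8, 241.7]
eef_rot: [3.14, -0.001, -3.031]
wrist_force: [0.2, -0.1, -0.6]
gripper_width: 85.6
```

>>> {"name": "play_rows", "arguments": {
  "deltas": [
    {"offset": [0,0,4],"delta_rot": [0,0,0],"gripper": 1},
    {"offset": [0,0,4],"delta_rot": [0,0,0],"gripper": 1},
    {"offset": [0,0,4],"delta_rot": [0,0,0],"gripper": 1},
    {"offset": [0,0,3],"delta_rot": [0,0,0],"gripper": 1},
    {"offset": [0,0,1.4],"delta_rot": [0,0,0],"gripper": 1},
    {"offset": [0,0,0],"delta_rot": [0,0,0],"gripper": 1}
  ]
}}

```text
clock: 3.1
ee_pos: [504.6, -146.6, 76.3]
eef_rot: [3.138, -0.005, -3.027]
wrist_force: [0.9, -0.9, -0.1]
gripper_width: 85.8
```

Run:
```python
from h import *
a=camera("scene")["color"][150:270,150:380]
a=cv2.resize(a,None,fx=3.4,fy=3.4,interpolation=cv2.INTER_CUBIC)
cv2.imwrite("pics/s1.png",a[:,:,::-1]); o=get_obs();c=camera("wrist")
np.savez("w1.npz",p=o["ee_pos"],r=o["eef_rot"],**c)
cv2.imwrite("pics/w1.png",c["color"][:,:,::-1]);print(o["ee_pos"])
```

```text
[ 505.66966486 -147.34171457   77.59647674]
```

View pics/s1.png

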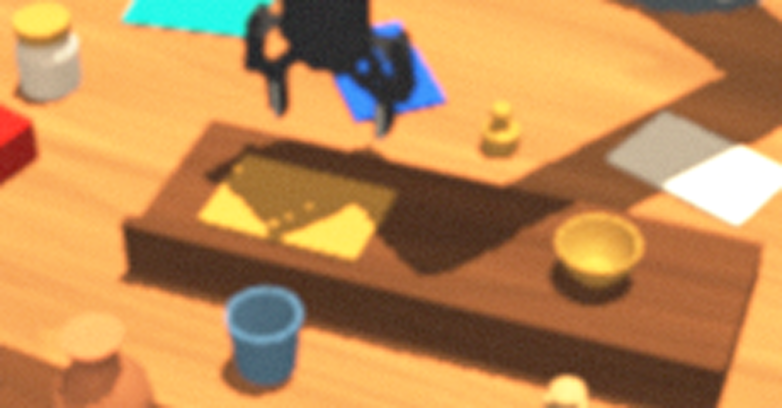

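View pics/w1.png

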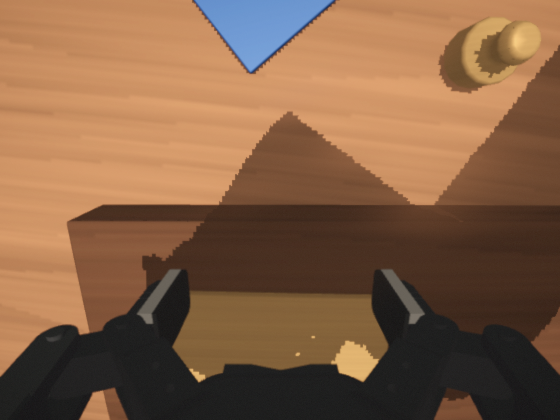

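The wrist view shows the blank's front edge at row ~293 and the ledge's front top edge at row ~220. The fingertips are at (175,270) and (385,270). I'll check this against the calibration.

```bash
cat >> h.py <<'E'
from scipy.spatial.transform import Rotation as Ro
YAW=np.radians(6.45);C0=np.array([552.1,-17.4])
EX=np.array([np.cos(YAW),np.sin(YAW)]);EY=np.array([-EX[1],EX[0]])
def toL(P):
    d=np.asarray(P)[...,:2]-C0; return np.stack([d@EX,d@EY],-1)
def wristT(c,p,r):
    T=np.eye(4);T[:3,:3]=Ro.from_euler("xyz",r).as_matrix();T[:3,3]=p
    return T@c["tool_from_camera"]
E
python3 - <<'E'
from h import *
w=dict(np.load("w1.npz"));T=wristT(w,w["p"],w["r"])
print("tcp L",toL(w["p"]),"r",np.degrees(w["r"]))
print("blank front",toL(ray(w,[(210,293),(360,294)],46,T)))
print("ledge front",toL(ray(w,[(110,220),(270,220),(410,220),(550,220)],40,T)))
print("ledge end",toL(ray(w,[(70,222),(90,330)],40,T)))
t=np.linalg.inv(w["tool_from_camera"])
for z in (-2,5,11):
  for y in(-42,42):
    p=(t@[0,y,z,1])[:3]*[1,-1,-1]
    q=w["K"]@p;print(z,y,q[:2]/q[2])
print(w["depth"][[270,275,285],[176,176,176]],w["depth"][[293,250,220],[280,280,280]])
E
```

```text
tcp L [ -60.73359095 -123.90341455] r [ 1.79871732e+02 -1.68851725e-01 -1.73463589e+02]
blank front [[ -36.37534662 -166.39313979]
 [ -35.68317309  -77.08252582]]
ledge front [[ -79.89384575 -222.86238035]
 [ -80.01955264 -130.55211731]
 [ -80.08079034  -50.0626933 ]
 [ -80.09471724   34.69428369]]
ledge end [[ -78.63193869 -246.93308528]
 [  -4.66532154 -248.5724959 ]]
-2 -42 [192.17836801 284.89578896]
-2 42 [371.96408337 284.89669704]
5 -42 [196.02572789 277.70557309]
5 42 [367.95148359 277.71003053]
11 -42 [199.06532429 272.02496224]
11 42 [364.78121031 272.03199184]
[138.27289  132.8959   127.036674] [189.42003 182.41365 180.90034]
```

The wrist view agrees with the ledge frame to about 1 mm (front at -80.0, blank front edge at about -36). I'll get the tip extension from depth in the tool frame.

Run:
```python
from h import *
w=dict(np.load("w1.npz"));D=w["depth"];K=w["K"]
v,u=np.mgrid[255:330,120:440]
d=D[255:330,120:440]
n=cv2.undistortPoints(np.stack([u,v],-1).reshape(-1,1,2).astype(float),K,w["D"]).reshape(-1,2)
dd=d.ravel();P=np.c_[n[:,0]*dd,-n[:,1]*dd,-dd,np.ones(len(dd))]@w["tool_from_camera"].T
s=(dd>0)&(P[:,2]<25)&(abs(P[:,0])<14)
for sg in(-1,1):
    Q=P[s&(P[:,1]*sg>0)]
    print(len(Q),np.percentile(Q[:,2],[50,90,97,99,100]),"x",np.percentile(Q[:,0],[1,99]),"y",np.percentile(Q[:,1],[1,99]))
    t=Q[Q[:,2]>np.percentile(Q[:,2],90)];print(t[:,:3].mean(0),t[:,:3].min(0),t[:,:3].max(0))
```

```text
2920 [-28.26942321 -11.34758985  -7.13434533  -4.88155452  -3.23651023] x [-10.13062708  13.54095861] y [-56.65329395 -42.89693368]
[  2.08454707 -44.48859192  -8.11021205] [-11.59214254 -56.46766659 -11.34066913] [ 11.12516412 -43.00695939  -3.23651023]
2898 [-27.6102539  -11.0833942   -7.02260677  -4.67165687  -2.6176019 ] x [-9.82010124 13.3467974 ] y [41.37682518 55.13211316]
[ 2.04462066 42.68865439 -7.96071046] [-11.24687153  41.19319917 -11.07760431] [11.0998807  54.37257104 -2.6176019 ]
```

With the jaws open the tips stand 2 mm behind the TCP. Now I'll descend and probe the ledge top gently.

>>> {"name": "play_rows", "arguments": {
  "deltas": [
    {"offset": [0,0,2],"delta_rot": [0,0,0],"gripper": 1},
    {"offset": [0,0,1.0],"delta_rot": [0,0,0],"gripper": 1},
    {"offset": [0,0,0.3],"delta_rot": [0,0,0],"gripper": 1},
    {"offset": [0,0,0.2],"delta_rot": [0,0,0],"gripper": 1},
    {"offset": [0,0,0],"delta_rot": [0,0,0],"gripper": 1}
  ]
}}

```text
clock: 3.7
ee_pos: [507.1, -149.3, 43.7]
eef_rot: [-3.141, 0.001, -3.029]
wrist_force: [0.2, 0.4, 0.0]
gripper_width: 85.7
```

>>> {"name": "play_rows", "arguments": {
  "deltas": [
    {"offset": [0,0,0.1],"delta_rot": [0,0,0],"gripper": 1},
    {"offset": [0,0,0],"delta_rot": [0,0,0],"gripper": 1}
  ]
}}

```text
clock: 3.9
ee_pos: [507.1, -149.4, 42.6]
eef_rot: [-3.141, 0.001, -3.029]
wrist_force: [-0.5, -1.0, -0.1]
gripper_width: 85.2
```

>>> {"name": "play_rows", "arguments": {
  "deltas": [
    {"offset": [0,0,0.1],"delta_rot": [0,0,0],"gripper": 1},
    {"offset": [0,0,0],"delta_rot": [0,0,0],"gripper": 1}
  ]
}}

```text
clock: 4.1
ee_pos: [506.9, -149.2, 41.3]
eef_rot: [-3.142, -0.0, -3.029]
wrist_force: [0.2, -0.7, 0.5]
gripper_width: 85.2
```

>>> {"name": "play_rows", "arguments": {
  "deltas": [
    {"offset": [0,0,0.1],"delta_rot": [0,0,0],"gripper": 1},
    {"offset": [0,0,0],"delta_rot": [0,0,0],"gripper": 1}
  ]
}}

```text
clock: 4.3
ee_pos: [506.8, -149.2, 40.2]
eef_rot: [3.141, -0.0, -3.029]
wrist_force: [-0.5, 0.0, 0.1]
gripper_width: 85.4
```

>>> {"name": "play_rows", "arguments": {
  "deltas": [
    {"offset": [0,0,0.1],"delta_rot": [0,0,0],"gripper": 1},
    {"offset": [0,0,0],"delta_rot": [0,0,0],"gripper": 1}
  ]
}}

```text
clock: 4.5
ee_pos: [506.8, -149.2, 39.2]
eef_rot: [3.141, -0.0, -3.029]
wrist_force: [-0.2, -1.1, -0.6]
gripper_width: 85.6
```

>>> {"name": "play_rows", "arguments": {
  "deltas": [
    {"offset": [0,0,0.1],"delta_rot": [0,0,0],"gripper": 1},
    {"offset": [0,0,0],"delta_rot": [0,0,0],"gripper": 1}
  ]
}}

```text
clock: 4.7
ee_pos: [506.8, -149.2, 38.2]
eef_rot: [3.141, -0.0, -3.029]
wrist_force: [-0.3, 0.2, -0.8]
gripper_width: 85.5
```

>>> {"name": "play_rows", "arguments": {
  "deltas": [
    {"offset": [0,0,0.1],"delta_rot": [0,0,0],"gripper": 1},
    {"offset": [0,0,0],"delta_rot": [0,0,0],"gripper": 1}
  ]
}}

```text
clock: 4.9
ee_pos: [506.9, -149.3, 37.9]
eef_rot: [-3.141, 0.0, -3.029]
wrist_force: [-0.8, 0.0, 5.4]
gripper_width: 85.4
```

The ledge top is touched at TCP z≈38. I'll raise 2.3 mm and push toward the rail.

>>> {"name": "play_rows", "arguments": {
  "deltas": [
    {"offset": [0,0,-0.23],"delta_rot": [0,0,0],"gripper": 1},
    {"offset": [-0.4,0,0],"delta_rot": [0,0,0],"gripper": 1},
    {"offset": [-0.4,0,0],"delta_rot": [0,0,0],"gripper": 1},
    {"offset": [-0.3,0,0],"delta_rot": [0,0,0],"gripper": 1},
    {"offset": [-0.3,0,0],"delta_rot": [0,0,0],"gripper": 1},
    {"offset": [-0.3,0,0],"delta_rot": [0,0,0],"gripper": 1},
    {"offset": [-0.3,0,0],"delta_rot": [0,0,0],"gripper": 1}
  ]
}}

```text
clock: 5.6
ee_pos: [525.1, -146.6, 39.4]
eef_rot: [3.14, -0.004, -3.028]
wrist_force: [-5.0, -1.1, 3.6]
gripper_width: 85.6
```

>>> {"name": "play_rows", "arguments": {
  "deltas": [
    {"offset": [-0.3,0,0],"delta_rot": [0,0,0],"gripper": 1},
    {"offset": [-0.3,0,0],"delta_rot": [0,0,0],"gripper": 1},
    {"offset": [-0.3,0,0],"delta_rot": [0,0,0],"gripper": 1},
    {"offset": [-0.3,0,0],"delta_rot": [0,0,0],"gripper": 1},
    {"offset": [-0.2,0,0],"delta_rot": [0,0,0],"gripper": 1}
  ]
}}

```text
clock: 6.1
ee_pos: [538.0, -144.4, 39.3]
eef_rot: [3.139, -0.006, -3.028]
wrist_force: [-6.1, -1.4, 3.9]
gripper_width: 85.7
```

>>> {"name": "play_rows", "arguments": {
  "deltas": [
    {"offset": [-0.2,0,0],"delta_rot": [0,0,0],"gripper": 1},
    {"offset": [-0.1,0,0],"delta_rot": [0,0,0],"gripper": 1},
    {"offset": [-0.1,0,0],"delta_rot": [0,0,0],"gripper": 1}
  ]
}}

```text
clock: 6.4
ee_pos: [541.8, -143.9, 39.3]
eef_rot: [3.139, -0.006, -3.028]
wrist_force: [-6.5, -2.1, 4.2]
gripper_width: 85.4
```

>>> {"name": "play_rows", "arguments": {
  "deltas": [
    {"offset": [-0.1,0,0],"delta_rot": [0,0,0],"gripper": 1},
    {"offset": [-0.1,0,0],"delta_rot": [0,0,0],"gripper": 1}
  ]
}}

```text
clock: 6.6
ee_pos: [543.6, -143.7, 39.3]
eef_rot: [3.139, -0.007, -3.028]
wrist_force: [-6.2, -1.0, 3.9]
gripper_width: 85.3
```

>>> {"name": "play_rows", "arguments": {
  "deltas": [
    {"offset": [-0.1,0,0],"delta_rot": [0,0,0],"gripper": 1},
    {"offset": [-0.1,0,0],"delta_rot": [0,0,0],"gripper": 1}
  ]
}}

```text
clock: 6.8
ee_pos: [545.4, -143.4, 39.3]
eef_rot: [3.138, -0.007, -3.028]
wrist_force: [-8.0, -1.8, 5.5]
gripper_width: 85.7
```

>>> {"name": "play_rows", "arguments": {
  "deltas": [
    {"offset": [-0.1,0,0],"delta_rot": [0,0,0],"gripper": 1}
  ]
}}

```text
clock: 6.9
ee_pos: [545.4, -143.4, 39.2]
eef_rot: [3.138, -0.009, -3.028]
wrist_force: [-9.6, -2.3, 7.1]
gripper_width: 85.5
```

>>> {"name": "play_rows", "arguments": {
  "deltas": [
    {"offset": [-0.1,0,0],"delta_rot": [0,0,0],"gripper": 1}
  ]
}}

```text
clock: 7.0
ee_pos: [545.5, -143.3, 39.2]
eef_rot: [3.138, -0.011, -3.027]
wrist_force: [-12.5, -3.9, 7.7]
gripper_width: 85.5
```

The rail is reached: the TCP stalls at ledge x' = -20.7, as predicted, with force rising to 12 N. One more small press, then retreat, lift, and move to the +y side of the blank.

>>> {"name": "play_rows", "arguments": {
  "deltas": [
    {"offset": [-0.1,0,0],"delta_rot": [0,0,0],"gripper": 1},
    {"offset": [0,0,0],"delta_rot": [0,0,0],"gripper": 1},
    {"offset": [0.5,0,0],"delta_rot": [0,0,0],"gripper": 1},
    {"offset": [1.5,0,0],"delta_rot": [0,0,0],"gripper": 1},
    {"offset": [0,0,-3],"delta_rot": [0,0,0],"gripper": 1},
    {"offset": [0,0,-4],"delta_rot": [0,0,0],"gripper": 1},
    {"offset": [-2.5,3.3,0],"delta_rot": [0,0,0],"gripper": -0.06},
    {"offset": [-2.5,3.3,0],"delta_rot": [0,0,0],"gripper": -0.06},
    {"offset": [-2.4,3.3,0],"delta_rot": [0,0,0],"gripper": -0.06}
  ]
}}

```text
clock: 7.9
ee_pos: [595.9, -38.8, 110.4]
eef_rot: [-3.141, 0.003, -3.03]
wrist_force: [0.3, 0.3, -0.3]
gripper_width: 43.8
```

>>> {"name": "play_rows", "arguments": {
  "deltas": [
    {"offset": [0,0,0],"delta_rot": [0,0,8.2],"gripper": -0.06},
    {"offset": [0,0,0],"delta_rot": [0,0,8.2],"gripper": -0.06},
    {"offset": [0,0,0],"delta_rot": [0,0,8.2],"gripper": -0.06},
    {"offset": [0,0,0],"delta_rot": [0,0,8.2],"gripper": -0.06},
    {"offset": [0,0,0],"delta_rot": [0,0,8.2],"gripper": -0.06},
    {"offset": [0,0,0],"delta_rot": [0,0,8.2],"gripper": -0.06},
    {"offset": [0,0,0],"delta_rot": [0,0,8.2],"gripper": -0.06},
    {"offset": [0,0,0],"delta_rot": [0,0,8.2],"gripper": -0.06},
    {"offset": [0,0,0],"delta_rot": [0,0,8.2],"gripper": -0.06},
    {"offset": [0,0,0],"delta_rot": [0,0,8.2],"gripper": -0.06}
  ]
}}

```text
clock: 8.9
ee_pos: [594.8, -39.5, 109.5]
eef_rot: [3.14, 0.0, 1.817]
wrist_force: [0.7, -0.8, 1.2]
gripper_width: 39.9
```

>>> {"name": "play_rows", "arguments": {
  "deltas": [
    {"offset": [0,0,0],"delta_rot": [0,0,8.0],"gripper": -0.06},
    {"offset": [0,0,0],"delta_rot": [0,0,0],"gripper": -0.06},
    {"offset": [0,0,0],"delta_rot": [0,0,0],"gripper": -0.06}
  ]
}}

```text
clock: 9.2
ee_pos: [594.5, -39.6, 109.6]
eef_rot: [3.141, -0.0, 1.686]
wrist_force: [-0.1, 0.3, 0.1]
gripper_width: 40.2
```

Run:
```python
from h import *
o=get_obs();c=camera("wrist");print(o["ee_pos"],toL(o["ee_pos"]),np.degrees(o["eef_rot"]),o["gripper_width"],o["wrist_force"])
np.savez("w2.npz",p=o["ee_pos"],r=o["eef_rot"],**c)
cv2.imwrite("pics/w2.png",c["color"][:,:,::-1])
t=camera("top");np.savez("top2.npz",**t)
T=wristT(c,o["ee_pos"],o["eef_rot"])
for k in blobs(blankmask(t),250):
    r=fitrect(t,46,k); print("top",toL(np.array(r[0])),r[1],r[2]-6.45)
cv2.imwrite("pics/t2.png",cv2.resize(t["color"][130:245,190:380],None,fx=4,fy=4,interpolation=cv2.INTER_CUBIC)[:,:,::-1])
```

```text
[594.4945094  -39.56419933 109.5591036 ] [ 39.63632337 -26.78634035] [ 1.79962351e+02 -6.35279546e-04  9.66263834e+01] 40.17733299513912 [-0.07249292  0.27476866  0.13378697]
top [  35.61638267 -141.90726135] (88.29415893554688, 104.42838287353516) 0.10812473
```

View pics/w2.png

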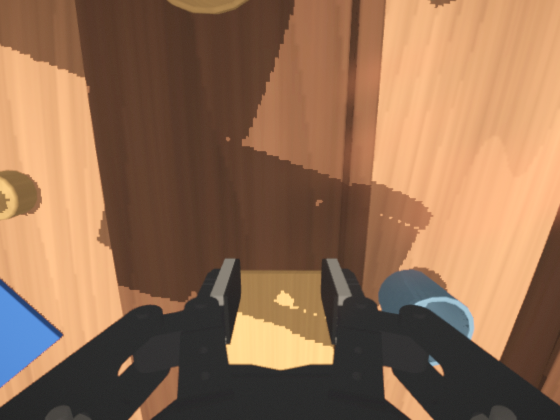

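View pics/t2.png

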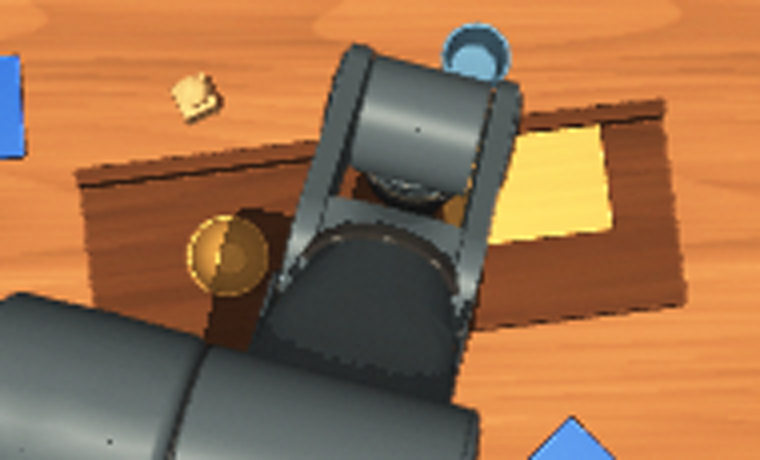

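Blank: x'≈35.6, angle 0.1° against the ledge, so it lies along the rail. In the wrist view its +y edge is at row ~270. Next I'll measure that edge and the tip extension at this opening.

```bash
cat >> h.py <<'E'
def tips(w):
    D=w["depth"];K=w["K"]
    v,u=np.mgrid[240:340,120:440];dd=D[240:340,120:440].ravel()
    n=cv2.undistortPoints(np.stack([u,v],-1).reshape(-1,1,2).astype(float),K,w["D"]).reshape(-1,2)
    P=np.c_[n[:,0]*dd,-n[:,1]*dd,-dd,np.ones(len(dd))]@w["tool_from_camera"].T
    s=(dd>0)&(P[:,2]<25)&(abs(P[:,0])<14)
    for sg in(-1,1):
        Q=P[s&(P[:,1]*sg>0)];print("tip",np.percentile(Q[:,2],[90,99,100]),"y",np.percentile(Q[:,1],[1,99]))
E
python3 - <<'E'
from h import *
w=dict(np.load("w2.npz"));T=wristT(w,w["p"],w["r"])
tips(w)
print("edge",toL(ray(w,[(250,270.5),(320,270.5)],46,T)))
print("rail inner top/ledge ends",toL(ray(w,[(352,60),(348,200)],58,T)))
E
```

```text
tip [-8.08601897  3.75975722  9.26656178] y [-50.90328843 -19.65330001]
tip [-7.99301538  3.85283497  8.95390014] y [20.30926246 51.26451207]
edge [[ 19.04657591 -53.03680942]
 [ 67.48159914 -52.89938064]]
rail inner top/ledge ends [[78.27767932 78.25068451]
 [80.87200653  0.34466672]]
```

>>> {"name": "play_rows", "arguments": {
  "deltas": [
    {"offset": [0,-0.5,2],"delta_rot": [0,0,0.18],"gripper": -0.06},
    {"offset": [0,0,2],"delta_rot": [0,0,0],"gripper": -0.06},
    {"offset": [0,0,1.0],"delta_rot": [0,0,0],"gripper": -0.06},
    {"offset": [0,0,0.5],"delta_rot": [0,0,0],"gripper": -0.06},
    {"offset": [0,0,0.1],"delta_rot": [0,0,0],"gripper": -0.06},
    {"offset": [0,0,0],"delta_rot": [0,0,0],"gripper": -0.06}
  ]
}}

```text
clock: 9.9
ee_pos: [589.7, -40.4, 54.0]
eef_rot: [3.141, 0.0, 1.681]
wrist_force: [0.3, 0.5, 0.8]
gripper_width: 40.2
```

>>> {"name": "play_rows", "arguments": {
  "deltas": [
    {"offset": [0,0,0.1],"delta_rot": [0,0,0],"gripper": -0.06},
    {"offset": [0,0,0],"delta_rot": [0,0,0],"gripper": -0.06}
  ]
}}

```text
clock: 10.1
ee_pos: [589.6, -40.4, 53.2]
eef_rot: [3.141, 0.0, 1.68]
wrist_force: [0.4, -0.4, -0.5]
gripper_width: 40.0
```

>>> {"name": "play_rows", "arguments": {
  "deltas": [
    {"offset": [0,0,0.1],"delta_rot": [0,0,0],"gripper": -0.06},
    {"offset": [0,0,0],"delta_rot": [0,0,0],"gripper": -0.06}
  ]
}}

```text
clock: 10.3
ee_pos: [589.3, -40.3, 51.8]
eef_rot: [3.141, 0.0, 1.68]
wrist_force: [0.1, -0.6, -0.1]
gripper_width: 40.3
```

>>> {"name": "play_rows", "arguments": {
  "deltas": [
    {"offset": [0,0,0.1],"delta_rot": [0,0,0],"gripper": -0.06},
    {"offset": [0,0,0],"delta_rot": [0,0,0],"gripper": -0.06}
  ]
}}

```text
clock: 10.5
ee_pos: [589.1, -40.3, 50.5]
eef_rot: [-3.141, -0.0, 1.68]
wrist_force: [-0.2, -0.0, 0.4]
gripper_width: 40.3
```

>>> {"name": "play_rows", "arguments": {
  "deltas": [
    {"offset": [0,0,0.1],"delta_rot": [0,0,0],"gripper": -0.06},
    {"offset": [0,0,0],"delta_rot": [0,0,0],"gripper": -0.06}
  ]
}}

```text
clock: 10.7
ee_pos: [589.3, -40.3, 49.6]
eef_rot: [3.141, 0.0, 1.68]
wrist_force: [0.2, 0.3, 0.0]
gripper_width: 40.1
```

>>> {"name": "play_rows", "arguments": {
  "deltas": [
    {"offset": [0,0,0.1],"delta_rot": [0,0,0],"gripper": -0.06},
    {"offset": [0,0,0],"delta_rot": [0,0,0],"gripper": -0.06}
  ]
}}

```text
clock: 10.9
ee_pos: [589.3, -40.3, 49.6]
eef_rot: [3.141, 0.0, 1.68]
wrist_force: [-2.3, 0.1, 7.1]
gripper_width: 40.2
```

The ledge is touched at TCP z≈49.5. I'll raise 2.3 mm and push along -y'.

>>> {"name": "play_rows", "arguments": {
  "deltas": [
    {"offset": [0,0,-0.23],"delta_rot": [0,0,0],"gripper": -0.06},
    {"offset": [-0.5,0,0],"delta_rot": [0,0,0],"gripper": -0.06},
    {"offset": [-0.5,0,0],"delta_rot": [0,0,0],"gripper": -0.06},
    {"offset": [-0.3,0,0],"delta_rot": [0,0,0],"gripper": -0.06},
    {"offset": [-0.3,0,0],"delta_rot": [0,0,0],"gripper": -0.06},
    {"offset": [-0.4,0,0],"delta_rot": [0,0,0],"gripper": -0.06},
    {"offset": [-0.4,0,0],"delta_rot": [0,0,0],"gripper": -0.06},
    {"offset": [-0.4,0,0],"delta_rot": [0,0,0],"gripper": -0.06}
  ]
}}

```text
clock: 11.7
ee_pos: [591.7, -67.8, 50.7]
eef_rot: [-3.14, -0.001, 1.68]
wrist_force: [-0.4, 3.8, 0.1]
gripper_width: 40.2
```

>>> {"name": "play_rows", "arguments": {
  "deltas": [
    {"offset": [-0.4,0,0],"delta_rot": [0,0,0],"gripper": -0.06},
    {"offset": [-0.4,0,0],"delta_rot": [0,0,0],"gripper": -0.06},
    {"offset": [-0.4,0,0],"delta_rot": [0,0,0],"gripper": -0.06},
    {"offset": [-0.4,0,0],"delta_rot": [0,0,0],"gripper": -0.06},
    {"offset": [-0.4,0,0],"delta_rot": [0,0,0],"gripper": -0.06},
    {"offset": [-0.4,0,0],"delta_rot": [0,0,0],"gripper": -0.06},
    {"offset": [-0.4,0,0],"delta_rot": [0,0,0],"gripper": -0.06},
    {"offset": [-0.4,0,0],"delta_rot": [0,0,0],"gripper": -0.06},
    {"offset": [-0.4,0,0],"delta_rot": [0,0,0],"gripper": -0.06},
    {"offset": [-0.4,0,0],"delta_rot": [0,0,0],"gripper": -0.06}
  ]
}}

```text
clock: 12.7
ee_pos: [596.6, -108.2, 50.9]
eef_rot: [-3.142, -0.0, 1.68]
wrist_force: [-0.4, 2.3, -1.4]
gripper_width: 39.9
```

Run:
```python
from h import *
o=get_obs();print(o["ee_pos"],toL(o["ee_pos"]),np.degrees(o["eef_rot"]),o["wrist_force"])
for n in("top","scene"):
    t=camera(n)
    for k in blobs(blankmask(t),250):
        r=fitrect(t,46,k); print(n,toL(np.array(r[0])),r[1],r[2]-6.45)
cv2.imwrite("pics/s3.png",cv2.resize(t["color"][150:270,150:380],None,fx=3.4,fy=3.4,interpolation=cv2.INTER_CUBIC)[:,:,::-1])
```

```text
[ 596.62407058 -108.19497217   50.87382879] [ 34.04269054 -95.22192527] [-1.79994939e+02 -7.55881810e-04  9.62730630e+01] [-0.40674576  2.26790666 -1.39149594]
top [  34.81724918 -210.83152083] (88.29339599609375, 70.33722686767578) -91.032005
scene [  29.67191807 -202.83783463] (78.2132568359375, 101.90040588378906) -0.31554413
scene [ -40.20353591 -868.06629595] (352.5833740234375, 64.93312072753906) -96.06311
scene [ -692.57096555 -1514.99031639] (361.0954284667969, 179.0089874267578) -46.875374
```

View pics/s3.png

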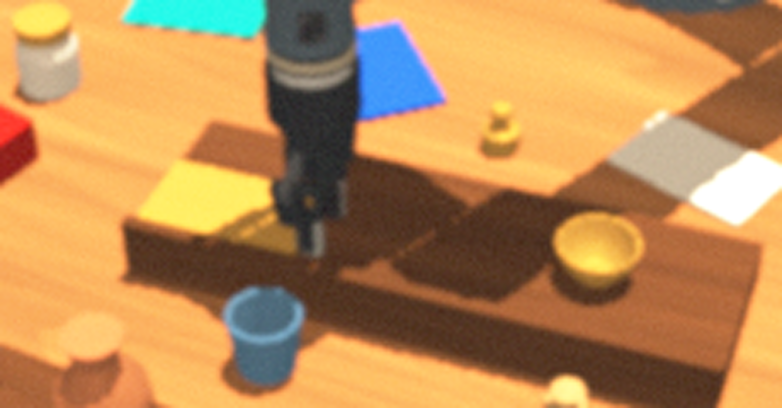

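It is sliding along straight. The -y edge is at about -246, so about 50 mm remain.

>>> {"name": "play_rows", "arguments": {
  "deltas": [
    {"offset": [-0.4,0,0],"delta_rot": [0,0,0],"gripper": -0.06},
    {"offset": [-0.4,0,0],"delta_rot": [0,0,0],"gripper": -0.06},
    {"offset": [-0.4,0,0],"delta_rot": [0,0,0],"gripper": -0.06},
    {"offset": [-0.4,0,0],"delta_rot": [0,0,0],"gripper": -0.06},
    {"offset": [-0.4,0,0],"delta_rot": [0,0,0],"gripper": -0.06},
    {"offset": [-0.4,0,0],"delta_rot": [0,0,0],"gripper": -0.06},
    {"offset": [-0.4,0,0],"delta_rot": [0,0,0],"gripper": -0.06},
    {"offset": [-0.4,0,0],"delta_rot": [0,0,0],"gripper": -0.06},
    {"offset": [-0.4,0,0],"delta_rot": [0,0,0],"gripper": -0.06},
    {"offset": [-0.4,0,0],"delta_rot": [0,0,0],"gripper": -0.06}
  ]
}}

```text
clock: 13.8
ee_pos: [600.9, -147.7, 51.0]
eef_rot: [-3.141, -0.0, 1.68]
wrist_force: [-0.4, 4.9, 2.3]
gripper_width: 39.9
```

>>> {"name": "play_rows", "arguments": {
  "deltas": [
    {"offset": [-0.4,0,0],"delta_rot": [0,0,0],"gripper": -0.06},
    {"offset": [-0.3,0,0],"delta_rot": [0,0,0],"gripper": -0.06},
    {"offset": [-0.2,0,0],"delta_rot": [0,0,0],"gripper": -0.06},
    {"offset": [0,0,0],"delta_rot": [0,0,0],"gripper": -0.06}
  ]
}}

```text
clock: 14.2
ee_pos: [602.0, -157.0, 51.0]
eef_rot: [3.142, 0.0, 1.68]
wrist_force: [-0.7, 5.0, 3.2]
gripper_width: 40.2
```

Run:
```python
from h import *
o=get_obs();print(o["ee_pos"],toL(o["ee_pos"]),o["wrist_force"])
t=camera("top")
for k in blobs(blankmask(t),250):
    P=toL(ray(t,k.reshape(-1,2),46)); print(P.min(0),P.max(0),fitrect(t,46,k)[1:3])
cv2.imwrite("pics/t4.png",cv2.resize(t["color"][130:245,190:380],None,fx=4,fy=4,interpolation=cv2.INTER_CUBIC)[:,:,::-1])
```

```text
[ 601.97773926 -156.99576172   51.01266303] [  33.88038078 -144.31522915] [-0.74213813  5.03964755  3.23409867]
[  -9.54584144 -295.59032647] [  78.79406226 -236.13616672] ((88.44554138183594, 58.3310432434082), np.float32(-84.29942))
```

View pics/t4.png

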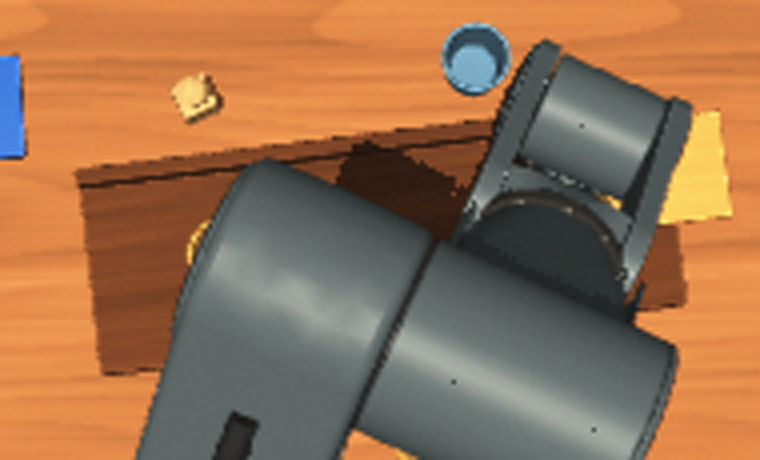

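The blank's far edge is at about -296, so about 46 mm sticks out. I'll push 1 mm more, then back off, lift and clear the view.

>>> {"name": "play_rows", "arguments": {
  "deltas": [
    {"offset": [-0.1,0,0],"delta_rot": [0,0,0],"gripper": -0.06},
    {"offset": [0,0,0],"delta_rot": [0,0,0],"gripper": -0.06},
    {"offset": [0.5,0,0],"delta_rot": [0,0,0],"gripper": -0.06},
    {"offset": [1.5,0,0],"delta_rot": [0,0,0],"gripper": -0.06},
    {"offset": [0,0,-4],"delta_rot": [0,0,0],"gripper": -0.06},
    {"offset": [0,0,-5],"delta_rot": [0,0,0],"gripper": -0.06},
    {"offset": [0,0,-5],"delta_rot": [0,0,0],"gripper": -0.06},
    {"offset": [4,-2,0],"delta_rot": [0,0,0],"gripper": -0.06},
    {"offset": [4,-2,0],"delta_rot": [0,0,0],"gripper": -0.06},
    {"offset": [4,-2,0],"delta_rot": [0,0,0],"gripper": -0.06}
  ]
}}

```text
clock: 15.25
ee_pos: [526.5, -23.9, 191.5]
eef_rot: [3.14, 0.002, 1.68]
wrist_force: [-0.1, 0.5, 0.1]
gripper_width: 40.1
```

>>> {"name": "play_rows", "arguments": {
  "deltas": [
    {"offset": [4,-2,0],"delta_rot": [0,0,0],"gripper": -0.06},
    {"offset": [4,-2,0],"delta_rot": [0,0,0],"gripper": -0.06},
    {"offset": [4,-2,0],"delta_rot": [0,0,0],"gripper": -0.06},
    {"offset": [4,-2,0],"delta_rot": [0,0,0],"gripper": -0.06},
    {"offset": [4,-1,0],"delta_rot": [0,0,0],"gripper": -0.06},
    {"offset": [4,0,0],"delta_rot": [0,0,0],"gripper": -0.06},
    {"offset": [4,0,0],"delta_rot": [0,0,0],"gripper": -0.06},
    {"offset": [0,0,0],"delta_rot": [0,0,0],"gripper": -0.06}
  ]
}}

```text
clock: 16.05
ee_pos: [406.5, 247.6, 191.2]
eef_rot: [3.139, -0.001, 1.687]
wrist_force: [-0.1, -0.3, -0.9]
gripper_width: 40.0
```

Run:
```python
from h import *
o=get_obs();print(o["clock"],o["ee_pos"],o["wrist_force"])
for n in("top","scene"):
    t=camera(n); np.savez(n+"5.npz",**t)
    t0=dict(np.load(n+".npz"))
    for k in blobs(blankmask(t),250):
        r=fitrect(t,46,k);b=toL(r[3]);
        if r[1][0]<160: print(n,toL(np.array(r[0])),r[1],"ang",r[2]-6.45,b.min(0),b.max(0))
    s=np.s_[130:245,190:380] if n=="top" else np.s_[150:270,150:380]
    f=4 if n=="top" else 3.4
    cv2.imwrite(f"pics/{n}5.png",cv2.resize(t["color"][s],None,fx=f,fy=f,interpolation=cv2.INTER_CUBIC)[:,:,::-1])
```

```text
16.05 [406.48771408 247.56966856 191.21225469] [-0.07023388 -0.26994254 -0.88483373]
top [  34.83987337 -226.65463164] (88.48412322998047, 138.32789611816406) ang -0.1755848 [  -9.61394074 -295.95383911] [  79.29368747 -157.35542417]
scene [  31.82189137 -226.29094711] (94.49567413330078, 143.09925842285156) ang 1.5526485 [ -17.34727494 -299.09453169] [  80.99105939 -153.48736253]
scene [ -40.2450595  -871.20890359] (62.163841247558594, 350.87774658203125) ang 82.72469 [-218.20762381 -924.25762345] [ 137.71753513 -818.16018373]
```

View pics/top5.png

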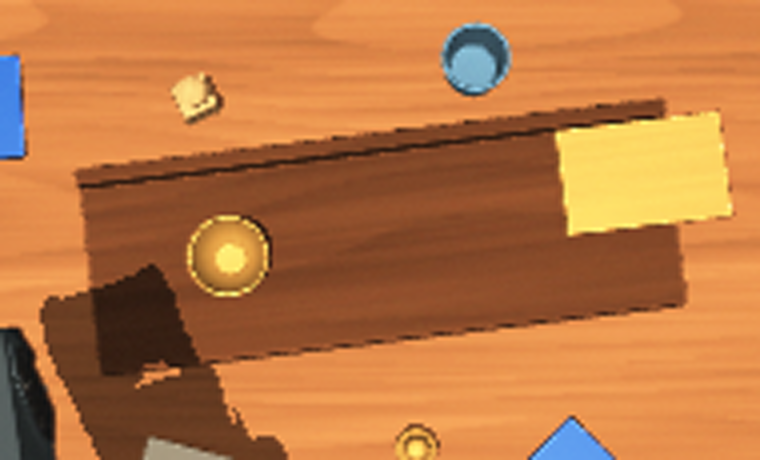

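View pics/scene5.png

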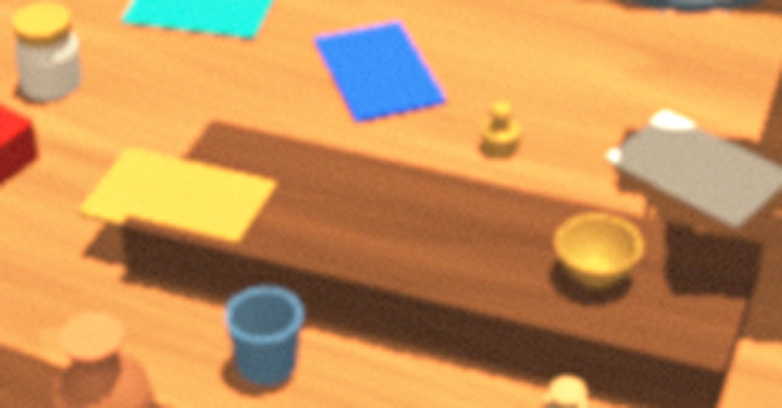

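The top view reads the blank at (34.8, -226.7) against an ideal of (35, -226.7), angle about -0.2°. Everything else looks unmoved. To confirm rail contact I'll turn the wrist camera to face the rail and look closely.

>>> {"name": "play_rows", "arguments": {
  "deltas": [
    {"offset": [0,0,0],"delta_rot": [0,0,8.2],"gripper": 1},
    {"offset": [0,0,0],"delta_rot": [0,0,8.2],"gripper": 1},
    {"offset": [0,0,0],"delta_rot": [0,0,8.2],"gripper": 1},
    {"offset": [0,0,0],"delta_rot": [0,0,8.2],"gripper": 1},
    {"offset": [0,0,0],"delta_rot": [0,0,8.2],"gripper": 1},
    {"offset": [0,0,0],"delta_rot": [0,0,8.2],"gripper": 1},
    {"offset": [0,0,0],"delta_rot": [0,0,8.2],"gripper": 1},
    {"offset": [0,0,0],"delta_rot": [0,0,8.2],"gripper": 1},
    {"offset": [0,0,0],"delta_rot": [0,0,8.2],"gripper": 1},
    {"offset": [0,0,0],"delta_rot": [0,0,8.2],"gripper": 1}
  ]
}}

```text
clock: 17.15
ee_pos: [407.4, 241.9, 190.8]
eef_rot: [3.141, 0.0, 0.241]
wrist_force: [-0.0, -0.7, -0.3]
gripper_width: 85.4
```

>>> {"name": "play_rows", "arguments": {
  "deltas": [
    {"offset": [0,0,0],"delta_rot": [0,0,8.0],"gripper": 1},
    {"offset": [0.58,4.12,0],"delta_rot": [0,0,0],"gripper": 1},
    {"offset": [0.58,4.12,0],"delta_rot": [0,0,0],"gripper": 1},
    {"offset": [0.58,4.12,0],"delta_rot": [0,0,0],"gripper": 1},
    {"offset": [0.58,4.12,0],"delta_rot": [0,0,0],"gripper": 1},
    {"offset": [0.58,4.12,0],"delta_rot": [0,0,0],"gripper": 1},
    {"offset": [0.58,4.12,0],"delta_rot": [0,0,0],"gripper": 1},
    {"offset": [0.58,4.12,0],"delta_rot": [0,0,0],"gripper": 1},
    {"offset": [0.58,4.12,0],"delta_rot": [0,0,0],"gripper": 1},
    {"offset": [0.58,4.12,0],"delta_rot": [0,0,0],"gripper": 1}
  ]
}}

```text
clock: 18.15
ee_pos: [498.7, -122.7, 190.9]
eef_rot: [3.141, 0.0, 0.107]
wrist_force: [0.4, 0.1, 0.1]
gripper_width: 85.6
```

>>> {"name": "play_rows", "arguments": {
  "deltas": [
    {"offset": [0.58,4.12,0],"delta_rot": [0,0,0],"gripper": 1},
    {"offset": [0.58,4.12,2],"delta_rot": [0,0,0],"gripper": 1},
    {"offset": [0.58,4.12,2],"delta_rot": [0,0,0],"gripper": 1},
    {"offset": [0,0,2],"delta_rot": [0,0,0],"gripper": 1},
    {"offset": [0,0,0],"delta_rot": [0,0,0],"gripper": 1},
    {"offset": [0,0,0],"delta_rot": [0,0,0],"gripper": 1},
    {"offset": [0,0,0],"delta_rot": [0,0,0],"gripper": 1}
  ]
}}

```text
clock: 18.85
ee_pos: [530.1, -240.2, 131.9]
eef_rot: [3.141, -0.001, 0.11]
wrist_force: [-0.8, 1.2, 0.5]
gripper_width: 85.2
```

Run:
```python
from h import *
o=get_obs();c=camera("wrist");print(o["clock"],o["ee_pos"],toL(o["ee_pos"]),np.degrees(o["eef_rot"]),o["wrist_force"])
np.savez("w6.npz",p=o["ee_pos"],r=o["eef_rot"],**c)
cv2.imwrite("pics/w6.png",c["color"][:,:,::-1])
```

```text
18.85 [ 530.07410448 -240.16989113  131.86808402] [ -46.91158174 -218.88551338] [ 1.79962411e+02 -3.13066000e-02  6.27921857e+00] [-0.8004992   1.24701547  0.53700031]
```

View pics/w6.png

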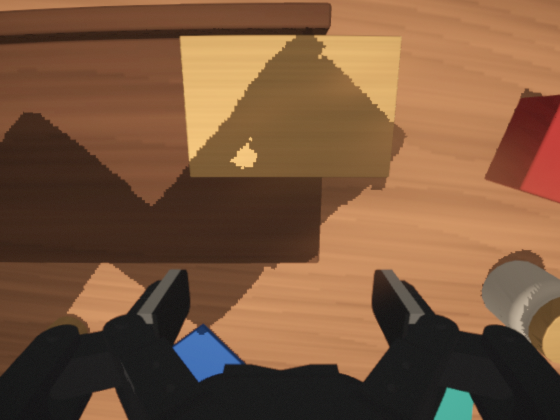

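The wrist view shows the blank's corners at (181,37), (401,38), (390,177) and (190,177). The rail's inner face is just above its back edge, and the ledge end is at (320,178-262). Measuring these.

Run:
```python
from h import *
w=dict(np.load("w6.npz"));T=wristT(w,w["p"],w["r"])
C=toL(ray(w,[(181,37),(401,38),(390,177),(190,177)],46,T));print("blank",C)
d=C[0]-C[1];print("back ang",np.degrees(np.arctan2(-d[0],d[1])));d=C[3]-C[2];print("front ang",np.degrees(np.arctan2(-d[0],d[1])))
F=toL(ray(w,[(20,262.5),(150,262.5),(300,262.5)],40,T));print("ledge front",F,)
print("end",toL(ray(w,[(321,190),(320,225),(319,255)],40,T)))
im=w["color"][15:60,150:420];cv2.imwrite("pics/w6z.png",cv2.resize(im,(810,540)[:1]+(135,) if 0 else None,fx=2.9,fy=8,interpolation=0)[:,:,::-1])
for u in(190,250,310):print(u,cv2.cvtColor(w["color"],cv2.COLOR_RGB2GRAY)[26:42,u])
```

```text
blank [[  78.86246988 -157.2636775 ]
 [  78.13741731 -296.34450515]
 [ -10.80030638 -297.20224628]
 [ -10.49186829 -156.03890135]]
back ang -0.2986901706207238
front ang -0.12518952613616205
ledge front [[ -80.06225452   -8.72354976]
 [ -79.38109609 -116.52345335]
 [ -79.38895158 -234.99994037]]
end [[ -21.41824451 -249.45434996]
 [ -48.39742678 -249.63084761]
 [ -73.04009843 -249.70549999]]
190 [ 82  76  67  47  40  43  41  44  41  77 159 178 181 182 182 181]
250 [ 78  69  42  42  42  41  43  44  65 133 173 183 184 184 182 181]
310 [ 78  68  40  34  34  33  35  35  45  77  97 101 101  99  99  96]
```

View pics/w6z.png

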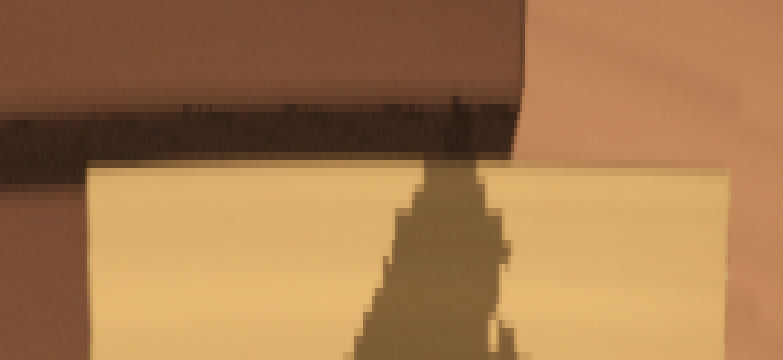

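The blank's back edge is on the rail with a gap under about 1 mm and an angle of 0.1-0.3°. It overhangs from -249.6 to -296.8, about 47 mm or a third of its length, and lies flat. A last comparison of the bystanders in the before and after top views, then I'll hand in.

Run:
```python
from h import *
a=cv2.cvtColor(np.load("top.npz")["color"],cv2.COLOR_RGB2GRAY);b=cv2.cvtColor(np.load("top5.npz")["color"],cv2.COLOR_RGB2GRAY)
for n,(x,y,r) in dict(bowl=(247,193,14),weight=(294,241,9),cup=(309,145,12),stamp=(239,154,10),jar=(420,211,14),carton=(417,175,20)).items():
    s=np.s_[y-r:y+r,x-r:x+r];A=a[s].astype(np.float32);B=b[s].astype(np.float32)
    print(n,cv2.phaseCorrelate(A,B)[0],abs(A-B).mean())
close_job()
```

```text
bowl (0.0057315706015117485, -0.02402844706054097) 7.6364794
weight (0.006934818203825799, 0.002076669428612732) 9.169753
cup (0.049475943655325594, 0.011695432108096426) 9.211805
stamp (-0.04274375465585578, -0.042519833332372414) 9.2525
jar (-0.0032143515113389753, 0.002357136266095239) 9.125
carton (0.0030139553762644766, -0.022037440091562388) 7.23125
the job is handed in; nothing more can be done
```

I pushed the blank squarely against the back rail with the two open fingertips. Then I slid it along the rail to the nearer (-y) end, and handed the job in at about 19 s.

Last checks:
- **Alignment:** the long side is within about 0.1–0.3° of the ledge's line. Its back edge is at x' ≈ 78–79 mm against the rail face at 80 mm. That leaves a gap of about 1 mm or less by picture, which is within calibration.
- **Overhang:** about 47 mm sticks out past the end, a third of the 140 mm length. The blank lies flat on the ledge.
- **Other things:** the bowl, weight, cup, stamp, jar and carton showed no shift (under 0.1 px in the top view). I did not compare the gourd numerically. The tools passed well above it.
- **Disagreement:** the tilted scene camera gave a rougher blank fit (1.5° off and oversized), probably because the colour mask also took in part of the plate's side. The top and wrist views agreed with each other, and I relied on those.
- **Forces:** the highest reading I saw was about 15 N, when pressing against the rail. The robot was touching nothing at hand-in.

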